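# Filters in, then lamp on

### The job

Set up the microscope's light with your fingertips: on the filter console press the blue key fully in, then the yellow key fully in, and only after that switch the lamp on by pressing the white-dotted half of the black rocker on the lamp supply all the way down. Leave the red and green keys out. Nothing is to be picked up: the slide box, the oil bottle and the spare objective stay where they are.

Things in the scene. Friction and masses are not known exactly. Their poses are not given: they have to be found in the camera images.
- console: filter console, fixed to the bench: a white box 200 (x) x 270 (y) mm, flat deck 45 mm above the bench, with a sloping grey hood with a green display along its far (+x) side, up to 90 mm high. Origin: centre of its underside; its -x side is the front, where the four coloured keys stand in a row along its y axis, 45 mm in front of the origin and 56 mm apart. Which colour is in which place varies
- key_blue_top (a point): centre of the top face of the blue key, a 28 x 28 mm square cap (to be pressed first); moves down with the key. The face stands about 15 mm above the console deck when out, 8 mm when in
- key_blue (a joint): joint of the blue key: 0 m = fully out, 0.007 m = fully in (moves straight down). A friction key: it resists with about 3 N, has no spring and stays where it is left
- key_yellow_top (a point): centre of the top face of the yellow key, a 28 x 28 mm square cap (to be pressed second); moves down with the key. The face stands about 15 mm above the console deck when out, 8 mm when in
- key_yellow (a joint): joint of the yellow key: 0 m = fully out, 0.007 m = fully in (moves straight down). A friction key: it resists with about 3 N, has no spring and stays where it is left
- key_red_top (a point): centre of the top face of the red key, a 28 x 28 mm square cap (to be left out); moves down with the key. The face stands about 15 mm above the console deck when out, 8 mm when in
- key_red (a joint): joint of the red key: 0 m = fully out, 0.007 m = fully in (moves straight down). A friction key: it resists with about 3 N, has no spring and stays where it is left
- key_green_top (a point): centre of the top face of the green key, a 28 x 28 mm square cap (to be left out); moves down with the key. The face stands about 15 mm above the console deck when out, 8 mm when in
- key_green (a joint): joint of the green key: 0 m = fully out, 0.007 m = fully in (moves straight down). A friction key: it resists with about 3 N, has no spring and stays where it is left
- lamp_supply: lamp supply, fixed to the bench: a grey box 150 (x) x 160 (y) mm, top 50 mm above the bench, carrying a black rocker switch. Origin: centre of its underside; -x is its front. The rocker's pivot lies at (-15, -30, 61) mm in its frame; the rocker is 60 mm long along x and 26 mm wide and shaped like a shallow V, each half rising outwards. The half nearer the front carries a white dot and is the 'on' half; it stands raised when the lamp is off
- rocker_dot (a point): centre of the upper face of the dotted ('on') half of the rocker, 19 mm from the pivot; moves with it, about 8 mm down from off to on. When on, this half lies level, about 14 mm above the top of the lamp supply
- rocker (a joint): angle of the rocker: -0.2 rad = off (dotted half up), +0.2 rad = fully on (dotted half down and level). It turns stiffly (about 0.05 N m, near 3 N at the dot), has no spring and stays where it is left
- objective_mid (a point): spare microscope objective, loose: a steel cylinder 26 mm across and 45 mm tall with a yellow ring and a narrower nose, standing upright on the lamp supply beside the rocker; this point is half-way up. To be left alone
- slide_box_mid (a point): slide box, loose: blue with a white lid, 86 x 36 x 28 mm, lying on the bench on the right of the console (-y); this point is half-way up. To be left alone
- oil_bottle_mid (a point): immersion-oil bottle, loose: amber, 30 mm across, 62 mm tall, black cap, standing on the bench between console and lamp supply; this point is half-way up. To be left alone

How it is judged:
By the outcome, as a careful person would: the job done as asked, in the order asked, and still so for the second after the job is handed in, with the robot touching nothing.
It also fails if it takes over 51 s, if anything falls off the work surface, if the arm or the gripper's body presses on something with over 40 N, if the wrist force passes 120 N, or if a joint passes its speed limit or range.

### The arm

A 6-joint arm with a two-finger parallel gripper is mounted at the origin on the work surface. World frame = base frame: x ahead of the robot, y to its left, z up, the work surface at z = 0. Lengths are in mm, angles in rad, forces in N, time in s.
With the tool pointing down it reaches from about 250 to 800 mm from the base axis. Payload 8.5 kg.
Tool frame: the origin (TCP) lies on the mounting face of the last link; the fingertips stand 173 mm ahead of it and the grasp point (between the pads) lies 155 mm ahead of it; x points along the fingers, z is the direction in which the jaws open and shut, and the axes are right-handed (so a half turn about x gives the same grasp; the last joint's range is limited). The gripper opens to 85 mm and grips with 20 to 120 N. Pads are 22 mm wide; open, the fingers measure 114 mm over their backs; the gripper's body (76 mm by 85 mm) begins 54 mm behind the grasp point. The pads swing forward as they close: fully open they stand 13 mm farther back than shut.
Start: joints at [-1.23, 0.238, -0.013, 1.319, 0, 1.571], TCP at [175.466, -494.782, 404.676] pointing down, gripper open.
Joint ranges: [-2.66, 2.66], [-1.03, 1.9], [-1.14, 1.46], [-1.82, 2.27], [-1.45, 1.34], [-3.14, 3.14]. Speed limits (rad/s): [2.22, 2.22, 2.79, 3.14, 3.14, 3.14].

### API

Orientations are given as a unit quaternion [x, y, z, w].
In Python, from plant import monitor, optics, order gives the robot as it stands. The module is installed in compiled form; this text tells all that it offers.
- The arm moves only by the tool play_rows, never from a script. Its argument "increments" is a list of rows, each a list of 7 numbers: the turn, a rotation vector about the world's x, y, z in degrees, then the shift along the world's x, y, z in cm, then the finger opening in cm, from 0 to 8.54. A call has 1 to 12 rows; each row shifts and turns the pose as measured when the row begins; what a row does not reach is not made up. A row lasts 1/8 s, in which the tool goes at most 62.5 mm and 10.7 degrees, less where a joint would pass 70% of its speed; a pose out of reach is approached as far as the arm can. A call is refused whole if a number of a shift passes 6.25 or a number of a turn 10.7, either way. A call with a gripper value outside its range is refused whole. The fingers move at their own pace and stop on an object; "grip_force" is the grip in N (left out, the last holds). Time passes only in rows, so rows that do not move let the fingers close. It gives the time, the measured TCP pose, the force and the opening at its end, in the units of the state.
- monitor.read_state(): the state, without advancing time (a new reading comes with each control period).
- optics.get_image(name): name is "scene" or "top" or "wrist"; returns (picture, depth): 480x640x3 uint8, red, green, blue; 480x640 float32, mm along the optical axis (not along the pixel's ray), 0 where there is no reading.
- optics.camera_params(name): a dict with "intrinsics" (3x3 intrinsics, pixels), "extrinsics" (4x4, takes a point from camera to world coordinates). Camera axes: x right, y down, z forward; pixel columns grow to the right and rows downward; lengths in mm; the calibration is good to about 2 mm. The wrist camera is an equidistant fisheye: a pixel r from the principal point sees the ray r / f radians off the axis. A picture is of the moment at which its call begins: read the wrist's pose just before it. camera_params takes no time and is no camera call; for the wrist camera it gives the pose at the moment of the call.
- order.sign_off(): hands the job in, once; it reports no verdict.
The state is a dict: "clock": time; "joint_positions": joint angles; "qd": joint speeds; "effort": joint torques, N m; "ee_pos": TCP position; "ee_rot": TCP orientation; "force": force on the tool from outside, world axes, zero at the start; "wrist_torque": the same for the moment, N m; "width": finger opening in mm.
Only numpy, scipy, OpenCV 4.12 (cv2) and the standard library are available. Lean on these libraries where they do the work, as an engineer would, in place of code of your own. Each camera call takes 0.05 s, during which the arm holds its last target. There are 200 camera calls.

## Working session

There is one attempt and no reset: what is moved stays moved. The work goes in short steps, Python scripts to look and compute and a tool call to move; the robot and the scene stay as the last step left them, time stands still between calls to the robot, and variables do not carry over. Pictures are saved under pics/ and viewed, about 8 in all and at most 12, crops included, and the job is handed in when it is done.

Besides the shell and the picture viewer there is one more tool, called after "Request:" as name(argument=value, ...), one argument or row to a line, values as JSON. play_rows: Moves the arm, as the interface text tells. Its arguments: {"type":"object","properties":{"increments":{"type":"array","items":{"type":"array","items":{"type":"number"}}},"grip_force":{"type":"number"}},"required":["increments"]}

```bash
mkdir -p pics
cat > h.py <<'E'
import numpy as np,cv2
from plant import monitor,optics,order
def snap(n,f):
    p=optics.camera_params(n);im,d=optics.get_image(n)
    np.savez(f'pics/{f}.npz',im=im,d=d,K=p['intrinsics'],E=p['extrinsics'])
    cv2.imwrite(f'pics/{f}.png',im[:,:,::-1]);return im,d,np.array(p['intrinsics']),np.array(p['extrinsics'])
def pix2w(u,v,K,E,z,fish=False):
    x=(u-K[0,2])/K[0,0];y=(v-K[1,2])/K[1,1]
    if fish:
        r=np.hypot(x,y);s=np.sin(r)/max(r,1e-9);ray=np.array([x*s,y*s,np.cos(r)])
    else: ray=np.array([x,y,1])
    d=E[:3,:3]@ray;o=E[:3,3];return o+d*(z-o[2])/d[2]
E
python3 - <<'E'
from h import *
print(monitor.read_state())
for n in('top','scene'):
    im,d,K,E=snap(n,n+'1');print(n,K,E)
E
```

```text
{'clock': 0.0, 'joint_positions': array([-1.22998886e+00,  2.38814077e-01, -1.42570057e-02,  1.31921832e+00,
        1.68249544e-05,  1.57081783e+00]), 'qd': array([-0.00134533,  0.0007626 , -0.00078443,  0.00090363,  0.00018371,
        0.00099565]), 'effort': array([ 4.18205100e-04, -5.38778543e+01,  3.46442449e+01,  1.83391309e-02,
        1.21186481e-04,  9.96139875e-06]), 'ee_pos': array([ 175.42712598, -494.64796155,  404.05890749]), 'ee_rot': array([ 0.40828358,  0.5779715 , -0.40766475,  0.57711603]), 'force': array([-0.35560161, -0.34514202, -1.24044565]), 'wrist_torque': array([-0.0457256 , -0.00965688, -0.03155079]), 'width': 85.60974491945416}
top [[541.33016682   0.         317.86037406]
 [  0.         541.33016682 235.45754977]
 [  0.           0.           1.        ]] [[-1.06282377e-02 -9.85261698e-01  1.70723246e-01  4.10185501e+02]
 [-9.99653181e-01  1.45831516e-02  2.19282912e-02  1.81844507e+01]
 [-2.40947884e-02 -1.70430977e-01 -9.85074984e-01  1.06256771e+03]
 [ 0.00000000e+00  0.00000000e+00  0.00000000e+00  1.00000000e+00]]
scene [[459.01371652   0.         321.52695029]
 [  0.         459.01371652 242.22195311]
 [  0.           0.           1.        ]] [[-8.40662327e-01  3.24885241e-01 -4.33285625e-01  8.87120913e+02]
 [ 5.41474196e-01  4.90027079e-01 -6.83139193e-01  5.71643278e+02]
 [-9.62015207e-03 -8.08902369e-01 -5.87864279e-01  5.43698375e+02]
 [ 0.00000000e+00  0.00000000e+00  0.00000000e+00  1.00000000e+00]]
```

View pics/top1.png

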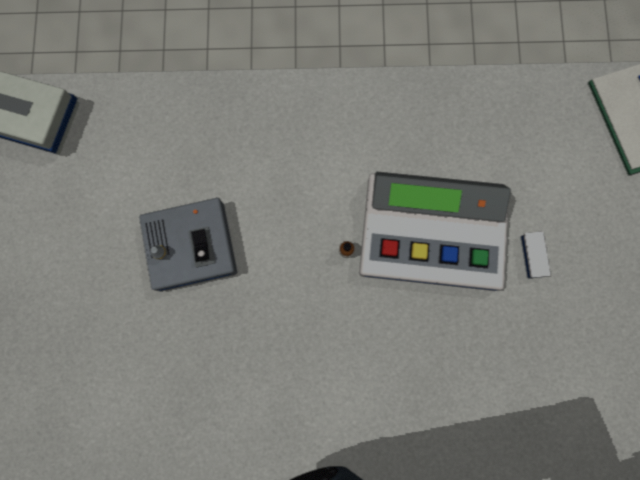

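View pics/scene1.png

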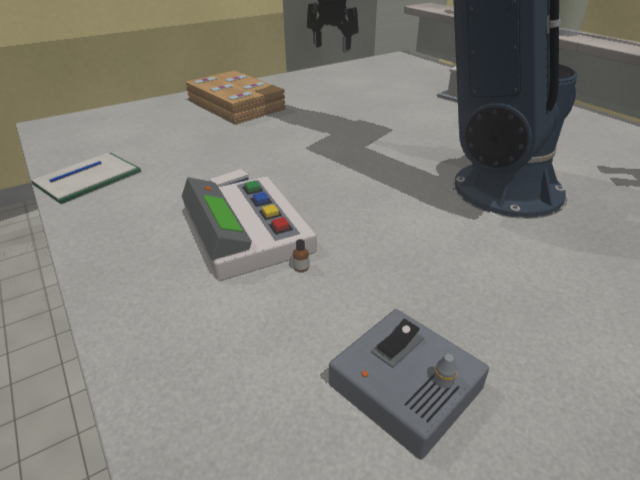

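The top view shows red at (390,248), yellow (420,251), blue (450,254) and green (480,257), with the dot at (201,254) and the objective near (155,250). The scene view shows the same layout, with the oil bottle beside the red end of the console.

```bash
cat > m.py <<'E'
from h import *
def blobs(im,box):
    hsv=cv2.cvtColor(im,cv2.COLOR_RGB2HSV);u0,v0,u1,v1=box;o={}
    for n,lo,hi in(('blue',(105,120,60),(130,255,255)),('yellow',(20,120,90),(35,255,255)),('green',(60,120,40),(85,255,255)),('red',(0,170,90),(5,255,255))):
        m=cv2.inRange(hsv,lo,hi);k=np.zeros_like(m);k[v0:v1,u0:u1]=m[v0:v1,u0:u1]
        N,_,s,c=cv2.connectedComponentsWithStats(k)
        if N>1:
            i=1+s[1:,4].argmax();o[n]=(c[i],s[i])
    return o
E
python3 - <<'E'
from m import *
for n,box in(('top',(372,230,500,270)),('scene',(235,170,300,240))):
    z=np.load(f'pics/{n}1.npz');im,d,K,E=z['im'],z['d'],z['K'],z['E']
    for k,(c,s) in blobs(im,box).items(): print(n,k,c.round(1),s,pix2w(*c,K,E,60).round(1))
    b=(190,225,215,265) if n=='top' else (395,318,415,338)
    g=im[b[1]:b[3],b[0]:b[2]].min(2)>150
    v,u=np.nonzero(g);c=(u.mean()+b[0],v.mean()+b[1]);print(n,'dot',c,len(u),pix2w(*c,K,E,72).round(1))
    p=pix2w(*((154,250) if n=='top' else (448,357)),K,E,95);print('obj',p.round(1))
z=np.load('pics/top1.npz');K,E=z['K'],z['E']
print('supply corners',[pix2w(*p,K,E,50)[:2].round(0) for p in((141,215),(221,200),(234,272),(153,290))])
print('rocker ends',[pix2w(*p,K,E,70)[:2].round(0) for p in((200,230),(202,262))])
E
```

```text
top blue [449.6 253.6] [442 246  16  16 239] [ 546.1 -204.    60. ]
top yellow [419.5 250.6] [412 243  16  16 231] [ 552.5 -148.6   60. ]
top green [479.5 256.8] [472 249  16  17 247] [ 539.3 -258.8   60. ]
top red [389.6 247.2] [382 240  16  15 198] [559.8 -93.1  60. ]
top dot (np.float64(nan), np.float64(nan)) 0 [nan nan nan]
obj [555.4 338.2  95. ]
scene blue [260.5 196.8] [254 192  14  11 107] [ 549.3 -195.7   60. ]
scene yellow [270.2 210.4] [262 205  17  12 149] [ 557.4 -137.2   60. ]
scene green [251.6 184.4] [246 182  12   6  49] [ 541.6 -254.2   60. ]
scene red [280.4 221.6] [277 220   9   5  16] [559.9 -90.3  60. ]
scene dot (np.float64(405.9166666666667), np.float64(328.77777777777777)) 36 [552.4 259.5  72. ]
obj [556.8 338.8  95. ]
supply corners [array([631., 381.]), array([658., 227.]), array([518., 199.]), array([486., 352.])]
rocker ends [array([596., 261.]), array([535., 256.])]<stdin>:7: RuntimeWarning: Mean of empty slice.
  ret = ret.dtype.type(ret / rcount)
```

Request:
play_rows(
  increments=[
    [0,0,0,3.7,2.9,-1,0],
    [0,0,0,3.7,2.9,-1,0],
    [0,0,0,3.7,2.9,-1,0],
    [0,0,0,3.7,2.9,-1,0],
    [0,0,0,3.7,2.9,-1,0],
    [0,0,0,3.7,2.9,-1,0],
    [0,0,0,3.7,2.9,-1,0],
    [0,0,0,3.7,2.9,-1,0],
    [0,0,0,3.7,2.9,-1,0],
    [0,0,0,3.7,2.9,-1,0],
    [0,0,0,0,0,0,0],
    [0,0,0,0,0,0,0],
  ],
)

```text
clock: 1.6
ee_pos: [554.7, -193.7, 296.7]
ee_rot: [0.408, 0.579, -0.409, 0.575]
force: [-0.4, 0.0, 0.1]
width: 0.1
```

Run:
```python
from h import *
from scipy.spatial.transform import Rotation as R
s=monitor.read_state();print(s['clock'],s['ee_pos'],s['force'],s['width'],s['joint_positions']);print(R.from_quat(s['ee_rot']).as_matrix().round(3))
im,d,K,E=snap('wrist','w1');print(K,E)
```

```text
1.6 [ 554.65004327 -193.6984286   296.73258969] [-0.44986466  0.03150658  0.07732917] 0.1194041149509651 [-3.36212262e-01  4.00358992e-01 -5.91429886e-02  1.11784303e+00
  9.98835778e-04  2.46710759e+00]
[[-0.006  0.943  0.332]
 [ 0.003  0.332 -0.943]
 [-1.    -0.004 -0.005]]
[[371.64829954   0.         313.38172769]
 [  0.         371.64829954 246.08657539]
 [  0.           0.           1.        ]] [[ 3.32453743e-01 -9.03886822e-01 -2.69189750e-01  6.21570448e+02]
 [-9.43108498e-01 -3.20002859e-01 -9.02470598e-02 -1.70211627e+02]
 [-4.56836130e-03  2.83878113e-01 -9.58849491e-01  2.66041692e+02]
 [ 0.00000000e+00  0.00000000e+00  0.00000000e+00  1.00000000e+00]]
```

View pics/w1.png

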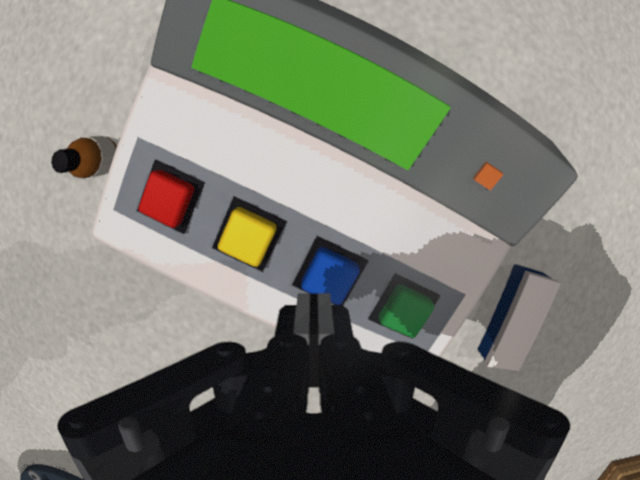

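The wrist view shows yellow at about (247,236) and blue at about (331,272), partly hidden by the closed tips at (313,300). I'll measure both from here and compare with the top view.

Run:
```python
from m import *
z=np.load('pics/w1.npz');im,K,E=z['im'],z['K'],z['E']
for k,(c,s) in blobs(im,(130,150,460,345)).items(): print(k,c.round(1),s,pix2w(*c,K,E,59,True).round(1), pix2w(s[0]+s[2]/2,s[1]+s[3]/2,K,E,59,True).round(1))
print(pix2w(313,296,K,E,124,True))
```

```text
blue [329.9 275.2] [ 301  247   59   58 2097] [ 549.7 -205.    59. ] [ 549.3 -205.5   59. ]
yellow [246.  236.9] [ 217  208   59   59 2218] [ 555.6 -150.8   59. ] [ 555.3 -151.1   59. ]
green [405.7 314.9] [ 379  292   54   46 1428] [ 540.  -260.2   59. ] [ 540.  -260.4   59. ]
red [163.5 198.8] [ 139  171   51   57 1840] [561.3 -95.8  59. ] [561.1 -96.5  59. ]
[ 561.13242697 -190.65942542  124.        ]
```

Request:
play_rows(
  increments=[
    [0,0,0,-0.7,-1.1,0,0],
    [0,0,0,0,0,-2.5,0],
    [0,0,0,0,0,-2,0],
    [0,0,0,0,0,-1,0],
    [0,0,0,0,0,0,0],
  ],
)

```text
clock: 2.28
ee_pos: [543.1, -211.1, 242.9]
ee_rot: [0.41, 0.577, -0.411, 0.574]
force: [0.2, -0.0, 0.5]
width: -0.1
```

Request:
play_rows(
  increments=[
    [0,0,0,0.5,0.6,0,0],
    [0,0,0,0,0,0,0],
    [0,0,0,0,0,0,0],
  ],
)

```text
clock: 2.65
ee_pos: [548.9, -205.2, 244.9]
ee_rot: [0.411, 0.576, -0.411, 0.575]
force: [-0.4, -0.1, 1.0]
width: 0.0
```

Request:
play_rows(
  increments=[
    [0,0,0,0,0,-0.5,0],
    [0,0,0,0,0,-0.5,0],
    [0,0,0,0,0,-0.3,0],
    [0,0,0,0,0,-0.3,0],
  ],
)

```text
clock: 3.15
ee_pos: [549.1, -205.0, 228.4]
ee_rot: [0.411, 0.575, -0.411, 0.576]
force: [0.5, 0.4, 4.1]
width: 0.1
```

Request:
play_rows(
  increments=[
    [0,0,0,0,0,-0.3,0],
    [0,0,0,0,0,-0.3,0],
  ],
)

```text
clock: 3.4
ee_pos: [548.9, -205.0, 225.5]
ee_rot: [0.411, 0.575, -0.411, 0.576]
force: [-13.7, 6.0, 48.3]
width: 0.1
```

Request:
play_rows(
  increments=[
    [0,0,0,0,0,-0.3,0],
    [0,0,0,0,0,-0.3,0],
  ],
)

```text
clock: 3.65
ee_pos: [548.2, -204.8, 225.8]
ee_rot: [0.411, 0.573, -0.41, 0.578]
force: [-9.5, 3.6, 33.7]
width: -0.1
```

Request:
play_rows(
  increments=[
    [0,0,0,0,0,1.5,0],
    [0,0,0,0,0,2,0],
    [0,0,0,0,0,0,0],
    [0,0,0,0.3,2.5,0,0],
    [0,0,0,0.3,2,0,0],
    [0,0,0,0,0,0,0],
    [0,0,0,0,0,0,0],
  ],
)

```text
clock: 4.53
ee_pos: [553.6, -158.3, 258.9]
ee_rot: [0.411, 0.574, -0.411, 0.577]
force: [-0.3, 1.0, -0.6]
width: -0.0
```

Request:
play_rows(
  increments=[
    [0,0,0,0.1,0.8,0,0],
    [0,0,0,0,0,0,0],
    [0,0,0,0,0,-1.0,0],
    [0,0,0,0,0,0,0],
  ],
)

```text
clock: 5.03
ee_pos: [554.5, -150.7, 247.7]
ee_rot: [0.411, 0.574, -0.411, 0.577]
force: [-0.9, 0.3, 0.3]
width: 0.1
```

Run:
```python
from m import *
print(monitor.read_state()['ee_pos'])
im,d,K,E=snap('wrist','w2')
```

```text
[ 554.45808665 -150.7305938   247.67845976]
```

View pics/w2.png

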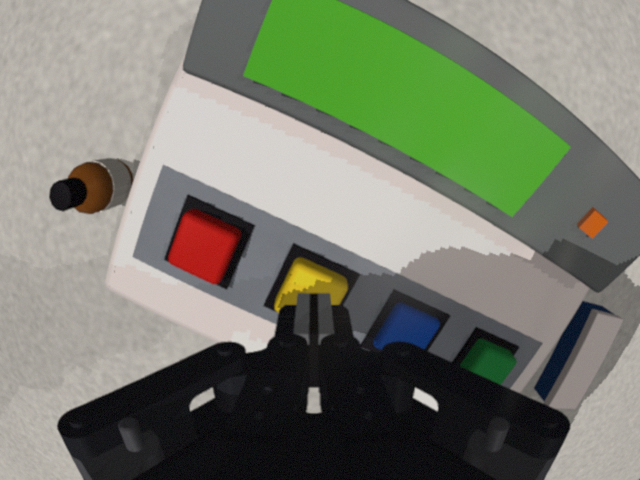

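The tips at (313,300) are over the yellow cap at (313,285). Blue at (410,325) sits lower in its recess. Pressing yellow now.

Request:
play_rows(
  increments=[
    [0,0,0,0,0,-0.5,0],
    [0,0,0,0,0,-0.5,0],
    [0,0,0,0,0,-0.4,0],
    [0,0,0,0,0,-0.4,0],
    [0,0,0,0,0,-0.3,0],
  ],
)

```text
clock: 5.7
ee_pos: [554.8, -151.1, 226.3]
ee_rot: [0.411, 0.573, -0.411, 0.577]
force: [-1.2, -0.5, 11.7]
width: 0.0
```

Request:
play_rows(
  increments=[
    [0,0,0,0,0,-0.3,0],
    [0,0,0,0,0,-0.3,0],
  ],
)

```text
clock: 5.95
ee_pos: [554.4, -151.0, 225.6]
ee_rot: [0.412, 0.572, -0.411, 0.579]
force: [-12.9, 3.8, 40.7]
width: -0.1
```

Request:
play_rows(
  increments=[
    [0,0,0,0,0,2.5,0],
    [0,0,0,0,0,3,0],
    [0,0,0,0,0,2,0],
  ],
)

```text
clock: 6.32
ee_pos: [553.6, -150.7, 302.1]
ee_rot: [0.412, 0.572, -0.411, 0.578]
force: [0.7, -0.3, 0.0]
width: 0.1
```

Request:
play_rows(
  increments=[
    [0,0,8.2,0,3.5,0,0],
    [0,0,8.2,0,3.5,0,0],
    [0,0,8.2,0,3.5,0,0],
    [0,0,8.2,0,3.5,0,0],
    [0,0,8.2,0,3.5,0,0],
    [0,0,8.2,0,3.5,0,0],
    [0,0,8.2,0,3.5,0,0],
    [0,0,8.2,0,3.5,0,0],
    [0,0,8.2,0,3.5,0,0],
    [0,0,8.2,0,3.5,0,0],
    [0,0,0,0,0,0,0],
    [0,0,0,0,0,0,0],
  ],
)

```text
clock: 7.82
ee_pos: [553.4, 209.5, 302.3]
ee_rot: [-0.079, 0.699, 0.086, 0.705]
force: [-0.4, 0.4, -0.5]
width: 0.3
```

Run:
```python
from m import *
from scipy.spatial.transform import Rotation as R
s=monitor.read_state();print(s['clock'],s['ee_pos'],s['joint_positions']);print(R.from_quat(s['ee_rot']).as_matrix().round(3))
im,d,K,E=snap('wrist','w3');snap('top','top2');snap('scene','scene2')
z=np.load('pics/top2.npz')
for n in('top','scene'):
    a=np.load(f'pics/{n}1.npz');b=np.load(f'pics/{n}2.npz')
    for k,(c,s) in blobs(b['im'],(372,230,500,270) if n=='top' else (235,170,300,240)).items():print(n,k,c,s[4],np.median(b['d'][s[1]+3:s[1]+s[3]-3,s[0]+3:s[0]+s[2]-3])-np.median(a['d'][s[1]+3:s[1]+s[3]-3,s[0]+3:s[0]+s[2]-3]))
```

```text
7.825 [553.35957077 209.54773125 302.29345411] [ 0.36019154  0.39595517 -0.05109889  1.11322007  0.00800158  1.69674307]
[[ 0.007 -0.232  0.973]
 [ 0.011  0.973  0.232]
 [-1.     0.009  0.009]]
top blue [448.93410853 254.00387597] 258 6.7367554
top yellow [419.06024096 250.91566265] 249 6.3430176
top green [479.3083004  257.02766798] 253 -0.5614624
top red [389.75543478 247.375     ] 184 -0.59228516
scene blue [260.77894737 198.82105263] 95 9.804993
scene yellow [270.08264463 211.66942149] 121 7.043091
scene green [251.6122449  184.42857143] 49 nan
  return _methods._mean(a, axis=axis, dtype=dtype,
  ret = ret.dtype.type(ret / rcount)
```

View pics/w3.png

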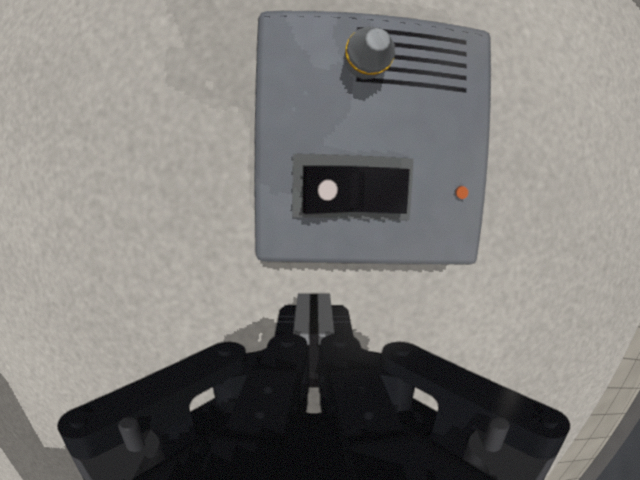

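The depth change is about +7 mm for blue and yellow and about 0 for red and green. In the wrist view the dot is at (328,190), the rocker spans (303–409,166–213), and the objective at (370,50) is well clear.

Run:
```python
from h import *
z=np.load('pics/w3.npz');K,E=z['K'],z['E']
for p in((328,190),(303,190),(409,190),(370,50)):print(pix2w(*p,K,E,72,True).round(1))
```

```text
[552.5 256.9  72. ]
[539.3 253.7  72. ]
[596.2 268.   72. ]
[556.2 337.7  72. ]
```

Request:
play_rows(
  increments=[
    [0,0,0,-0.3,2.3,0,0],
    [0,0,0,-0.2,2.0,0,0],
    [0,0,0,0,0,-1.5,0],
    [0,0,0,0,0,-1.5,0],
    [0,0,0,0,0,-0.5,0],
    [0,0,0,0,0,0,0],
    [0,0,0,0,0,0,0],
  ],
)

```text
clock: 8.85
ee_pos: [548.7, 249.2, 264.5]
ee_rot: [-0.077, 0.7, 0.083, 0.705]
force: [0.1, -0.4, -0.2]
width: -0.1
```

Run:
```python
from h import *
print(monitor.read_state()['ee_pos'])
snap('wrist','w4')
```

```text
[548.71423796 249.20714332 264.48454356]
```

View pics/w4.png

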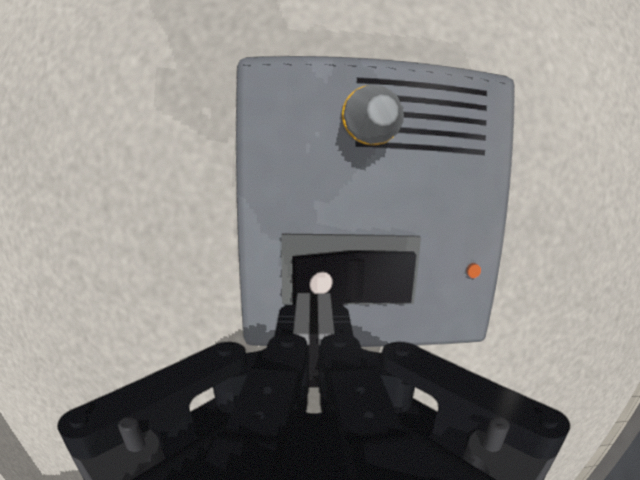

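The dot is at (320,283), just ahead of the tips at (314,298). I'll shift 6 mm in +y and press.

Request:
play_rows(
  increments=[
    [0,0,0,0,0.6,0,0],
    [0,0,0,0,0,0,0],
    [0,0,0,0,0,-0.7,0],
    [0,0,0,0,0,-0.5,0],
    [0,0,0,0,0,-0.4,0],
    [0,0,0,0,0,-0.4,0],
    [0,0,0,0,0,-0.3,0],
  ],
)

```text
clock: 9.78
ee_pos: [548.8, 255.7, 241.2]
ee_rot: [-0.077, 0.7, 0.084, 0.706]
force: [-2.7, 0.2, 4.0]
width: -0.3
```

Request:
play_rows(
  increments=[
    [0,0,0,0,0,-0.3,0],
    [0,0,0,0,0,-0.3,0],
  ],
)

```text
clock: 10.02
ee_pos: [548.5, 255.7, 236.8]
ee_rot: [-0.077, 0.699, 0.084, 0.706]
force: [-11.2, -4.3, 39.1]
width: -0.1
```

Bottomed at about 237 mm, as expected. One more push to make sure, then up and away.

Request:
play_rows(
  increments=[
    [0,0,0,0,0,-0.3,0],
    [0,0,0,0,0,-0.2,0],
  ],
)

```text
clock: 10.28
ee_pos: [547.9, 255.4, 237.1]
ee_rot: [-0.076, 0.698, 0.084, 0.707]
force: [-7.9, -2.9, 18.5]
width: 0.1
```

Request:
play_rows(
  increments=[
    [0,0,0,0,0,2,0],
    [0,0,0,0,0,3,0],
    [0,0,0,0,0,3,0],
    [0,0,0,-3,-2,2,0],
    [0,0,0,-4,-3,0,0],
    [0,0,0,-4,-3,0,0],
    [0,0,0,-4,-3,0,0],
    [0,0,0,0,0,0,0],
    [0,0,0,0,0,0,0],
    [0,0,0,0,0,0,0],
  ],
)

```text
clock: 11.52
ee_pos: [395.4, 143.2, 339.0]
ee_rot: [-0.076, 0.696, 0.084, 0.709]
force: [-0.2, 0.1, 0.6]
width: -0.1
```

Run:
```python
from m import *
s=monitor.read_state();print(s['clock'],s['ee_pos'],s['force'])
for n in('top','scene'):
    snap(n,n+'3');a=np.load(f'pics/{n}1.npz');b=np.load(f'pics/{n}3.npz')
    for k,(c,s) in blobs(b['im'],(372,230,500,270) if n=='top' else (235,170,300,240)).items():
        if n=='top':print(n,k,c.round(1),np.median(b['d'][s[1]+3:s[1]+13,s[0]+3:s[0]+13]-a['d'][s[1]+3:s[1]+13,s[0]+3:s[0]+13]))
    if n=='top':
        dd=b['d']-a['d']
        print('dot half',np.median(dd[250:258,197:205]),'other half',np.median(dd[233:241,196:204]))
a=cv2.imread('pics/top3.png')[190:300,130:250];b=cv2.imread('pics/scene3.png')[300:450,320:500]
cv2.imwrite('pics/c3.png',np.hstack([cv2.resize(a,(436,400)),cv2.resize(b,(360,400))[:, :360]]))
```

```text
11.525 [395.43621002 143.1968447  338.96229739] [-0.18252049  0.05723817  0.61837833]
top blue [449.1 254. ] 6.5279846
top yellow [419.1 250.9] 5.8611755
top green [479.4 257.1] -0.11517334
top red [389.6 247.3] 0.40914917
dot half 6.821747 other half -6.494751
```

View pics/c3.png

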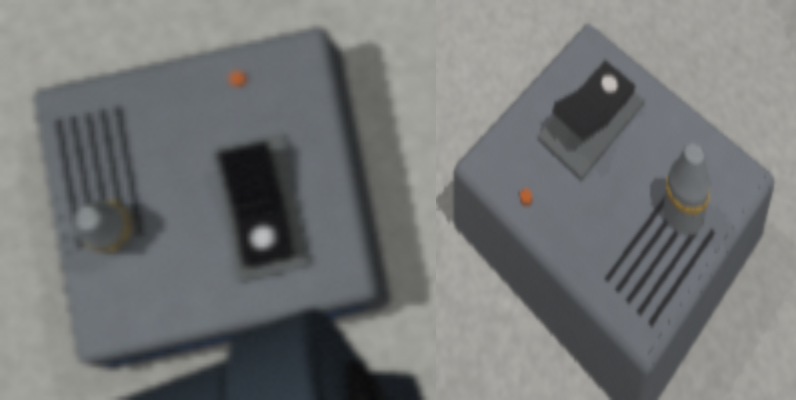

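The crop shows the dotted half down and level, the plain half raised, and the objective still standing. Both keys bottomed out at the same tip height under about 40 N, so I'm handing in.

```bash
python3 -c "
from plant import order;print(order.sign_off())"
```

```text
the job is handed in; nothing more can be done
None
```

The job is done and handed in at about 11.6 s. I pressed blue fully in, then yellow fully in, and only then switched the lamp on with the dotted half of the rocker. The arm was lifted clear and touching nothing at the end.

- **Keys:** both hit their stops at the same tool height (225.5 and 225.6 mm) with 40–48 N of fingertip force. The last top-camera depth readings show blue down 6.5 mm and yellow 5.9 mm against a nominal 7. Yellow read 6.3 mm in an earlier look, so I put the shortfall down to camera noise. Red and green moved less than 0.5 mm.
- **Rocker:** it stopped at 236.8 mm with about 39 N. The dotted half is down 6.8 mm and the other half is up 6.5 mm. In the last picture the dotted half lies level.
- **Other items:** the objective stands where it was in the last picture. I did not re-measure the slide box or the oil bottle, but the arm never went near them.

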